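Drop the feeder's track section onto its locating pins

ROBOT

A 6-joint arm with a two-finger parallel gripper is mounted at the origin on the work surface. World frame = base frame: x ahead of the robot, y to its left, z up, the work surface at z = 0. Lengths are in mm, angles in rad, forces in N, time in s.
With the tool pointing down it reaches from about 275 to 750 mm from the base axis. Payload 10.2 kg.
Tool frame: the origin (TCP) lies at the very end of the fingers, on their centre line; the grasp point (between the pads) lies 19 mm behind it; x points along the fingers, y is the direction in which the jaws open and shut, and the axes are right-handed (so a half turn about x gives the same grasp; the last joint's range is limited). The gripper opens to 85 mm and grips with 20 to 120 N. Pads are 22 mm wide; open, the fingers measure 114 mm over their backs; the gripper's body (76 mm by 85 mm) begins 54 mm behind the grasp point. The pads swing forward as they close: fully open they stand 13 mm farther back than shut.
Start: joints at [0.956, 0.313, 1.498, -0, 1.331, -0.223], TCP at [200.486, 485.218, 231.294] pointing down, gripper open.
Joint ranges: [-2.94, 2.94], [-0.97, 2.17], [0.19, 2.56], [-1.23, 4.37], [0.02, 3.11], [-2.88, 2.88]. Speed limits (rad/s): [2.39, 2.39, 3.01, 3.14, 3.14, 3.14].

INTERFACE

Orientations are given as a unit quaternion [x, y, z, w].
In Python, from rig import manip gives the robot as it stands.
- The arm moves only by the shell command python3 -m jog 'ROWS' [FORCE]. ROWS is JSON, a list of rows, each a list of 7 numbers: the shift along the tool's x, y, z in m, then the turn, a rotation vector about the tool's x, y, z in degrees, then the closure, from -1 (fully open) to 1 (shut). A call has exactly 5 rows; each row is the pose to reach, as a shift and turn from the pose commanded when the call began, along the tool's axes at that moment; what a row does not reach only later rows make up. A row lasts 1/8 s, in which the tool goes at most 62.5 mm and 10.7 degrees, less where a joint would pass 70% of its speed; a pose out of reach is approached as far as the arm can. A call with a gripper value outside its range is refused whole. The fingers move at their own pace and stop on an object; FORCE is the grip in N (left out, the last holds). Time passes only in rows, so rows that repeat a pose let the fingers close, or fill a call up. It gives the time, the measured TCP pose, the force and the opening at its end, in the units of the state.
- manip.get_state(): the state, without advancing time (a new reading comes with each control period).
- manip.get_image(name): name is "scene" or "top" or "wrist"; returns a dict with "img" (480x640x3 uint8, red, green, blue), "vfov" (degrees; the focal length in pixels is half the picture's height over the tangent of half this angle, whatever the lens; pixels are square), "cx", "cy" (the principal point, pixels), "extrinsics" (4x4, takes a point from world to camera coordinates); the wrist camera has in their place "T_tool_cam" (4x4, takes a point from camera to tool coordinates, whose origin is the TCP and whose axes are the tool frame's). Camera axes: x right, y down, z forward; pixel columns grow to the right and rows downward; lengths in mm; the calibration is good to about 2 mm. The wrist camera is an equidistant fisheye: a pixel r from the principal point sees the ray r / f radians off the axis. A picture is of the moment at which its call begins: read the wrist's pose just before it. There is no depth.
- manip.job_done(): hands the job in, once; it reports no verdict.
The state is a dict: "time": time; "joint_pos": joint angles; "dq": joint speeds; "joint_torque": joint torques, N m; "position": TCP position; "tcp_rot": TCP orientation; "force": force on the tool from outside, world axes, zero at the start; "moment": the same for the moment, N m; "finger_gap": finger opening in mm.
Only numpy, scipy, OpenCV 4.12 (cv2) and the standard library are available. Lean on these libraries where they do the work, as an engineer would, in place of code of your own. Each camera call takes 0.05 s, during which the arm holds its last target.

TASK

The loose track section lies askew on the two locating pins of the feeder bed. Without picking it up, nudge its plate sideways across the bed until the round hole and the slot drop over the pins and the plate lies flat on the bed, its track bar in line with the fixed track. Keep your fingers off the track bar, and leave everything else where it stands.

Things in the scene. Friction and masses are not known exactly. Their poses are not given: they have to be found in the camera images.
- bed: fixed dark steel bed, 270 mm (its x) x 340 mm (its y), flat top face 70 mm above the table. Origin: centre of the bed, at table height; x away from the robot when square, z up. Pins stand at bed x +10, y +10 mm (A) and x +10, y -90 mm (B). Two bolts stand on its far strip, x above +100 mm.
- pin_a (a point): foot of pin A on the bed's top face, on the pin's axis. Both pins are fixed steel dowels, 12 mm in diameter and 10.5 mm tall: straight for 4 mm, then a conical nose narrowing to 5 mm at the tip, so a hole finds its pin from about 3 mm off. At the start the plate lies over the pins and hides them.
- pin_b (a point): foot of pin B on the bed's top face, on the pin's axis, 100 mm from pin A along the bed's -y
- section: loose track section: aluminium plate 140 mm (its x) x 190 (its y) x 8 thick, about 0.75 kg with its bar. Origin: centre of the plate's underside. Starts perched on the pin tips with its edge nearer the robot down on the bed (tilt about 6 degrees), 28-44 mm short of its seat along the bed's x, 12-34 mm along y (both to the minus side), turned up to 7 degrees. Slides under a push of 1 to 5 N.
- hole_a (a point): centre of the plate's round 14 mm hole, at the underside; section x 0, y +50 mm. Goes over pin A. Seated, the section's axes are parallel to the bed's, its origin is at bed x +10, y -40, z +70 mm, and the pins show 2.5 mm above the plate. Once it has dropped, pushing on only presses it against the pins.
- hole_b (a point): centre of the plate's slot (14 mm in x, 20 mm in y), at the underside; section x 0, y -50 mm. Goes over pin B.
- track_bar: slotted steel bar fixed on the plate, along its y at plate x -35 mm, from y -65 mm to the plate's +y end: 17 mm wide, 26 mm high (screw heads in its slot 3 mm more); two small clips beside it reach plate x -12 mm. Origin: under its centre (plate y +15), on the plate's top. Not to be touched. Seated, its end is 8 mm from the fixed track's end.
- track_end (a point): top centre of the fixed track's end, 104 mm above the table, at bed x -25, y +63 mm. The fixed track, 17 mm wide, runs from here along the bed's +y for 350 mm, on a 36 mm wide, 8 mm high foot on the bed, then over its drive (85 mm wide).
- clamp (a point): foot of the open toggle clamp on the bed's far strip, at bed x +112, y +45 mm; base 36 x 50 mm, arm up to 90 mm above the bed, handle reaching out to bed x +215 mm. It stays open: not part of the job.
- bolt_1: M8 socket-head bolt standing on its head on the far strip of the bed, 13 mm head, 34 mm tall; origin under its centre; bystander
- bolt_2: second such M8 bolt standing beside it; bystander
- hex_key: dark L-shaped hex key lying on the table beyond the bed, 100 x 32 mm, 6 mm thick; origin half-way along the long leg, on the table; bystander
- spray_can: white and grey spray can, 65 mm across, 192 mm tall, on the table; origin under its centre; bystander
- screw_tub: grey plastic tub full of screws, 110 x 150 x 55 mm, on the table to the right of the bed; origin under its centre; bystander
- wrench: steel wrench lying on the table to the left, nearer the robot; bystander
- screwdriver: black-handled screwdriver lying on the table to the right, nearer the robot; bystander
Things that resemble listed ones, but are neither listed nor needed, are in the scene too. Leave any pink look-alike of the section alone.

How it is judged:
By the outcome, as a careful person would: the job done as asked, in the order asked, and still so for the second after the job is handed in, with the robot touching nothing.
It also fails if it takes over 48 s, if anything falls off the work surface, if the arm or the gripper's body presses on something with over 40 N, if the wrist force passes 120 N, or if a joint passes its speed limit or range.

## Working session

There is one attempt and no reset: what is moved stays moved. The work goes in short steps, Python scripts to look and compute and a shell command to move; the robot and the scene stay as the last step left them, time stands still between calls to the robot, and variables do not carry over. Pictures are saved under pics/ and viewed, and the job is handed in when it is done.

```bash
ls; mkdir -p pics; python3 - <<'E'
from rig import manip
import cv2,numpy as np
s=manip.get_state()
for k,v in s.items(): print(k,np.round(v,3))
for n in("scene","top","wrist"):
    d=manip.get_image(n); cv2.imwrite(f"pics/{n}0.png",d["img"][:,:,::-1])
    print(n,{k:np.round(v,4).tolist() for k,v in d.items() if k!="img"})
E
```

```text
pics
time 0.0
joint_pos [ 0.956  0.313  1.498 -0.     1.331 -0.223]
dq [-0.    -0.002 -0.002  0.    -0.001 -0.001]
joint_torque [-2.0000e-03 -4.1224e+01 -2.5974e+01 -0.0000e+00  4.0000e-03  0.0000e+00]
position [200.33  484.991 230.737]
tcp_rot [ 0.137  0.694 -0.138  0.693]
force [-0.522 -0.152 -0.191]
moment [-0.003  0.066 -0.003]
finger_gap 85.26
scene {'vfov': 52.1317, 'cx': 318.8806, 'cy': 239.4934, 'extrinsics': [[-0.1694, 0.9855, -0.0083, 144.7552], [0.7627, 0.1258, -0.6344, -359.0475], [-0.6242, -0.1138, -0.773, 1630.3553], [0.0, 0.0, 0.0, 1.0]]}
top {'vfov': 43.4919, 'cx': 316.986, 'cy': 249.5863, 'extrinsics': [[-0.0184, -0.9998, 0.0102, -56.7704], [-0.9895, 0.0168, -0.1434, 543.4174], [0.1432, -0.0127, -0.9896, 1622.725], [0.0, 0.0, 0.0, 1.0]]}
wrist {'vfov': 65.7065, 'cx': 325.9613, 'cy': 237.0471, 'T_tool_cam': [[0.0004, -0.2816, 0.9595, -144.0573], [1.0, 0.0008, -0.0002, 0.8354], [-0.0007, 0.9595, 0.2816, -72.2752], [0.0, 0.0, 0.0, 1.0]]}
```

View pics/scene0.png

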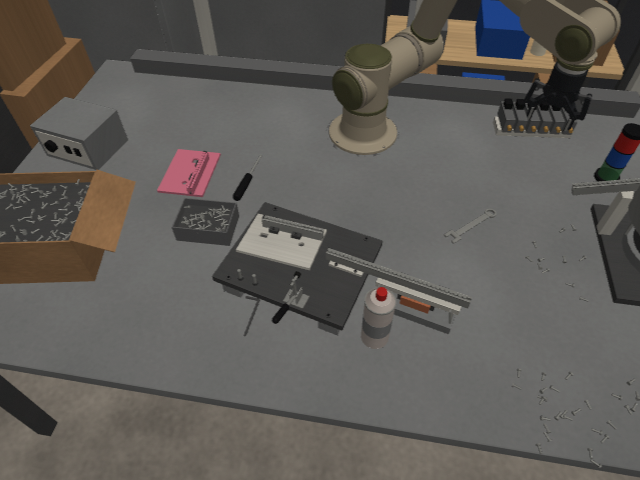

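View pics/top0.png

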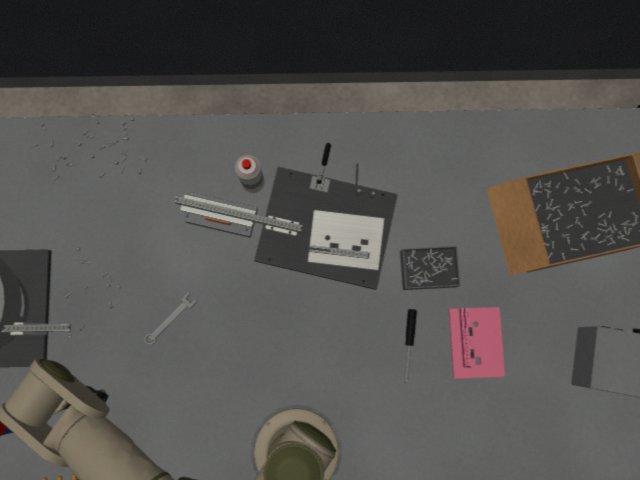

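View pics/wrist0.png

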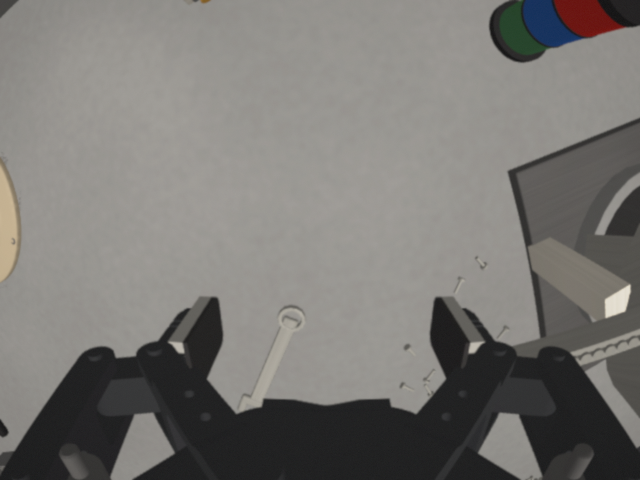

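The top view shows the bed at about (328,228), with the silver plate at (346,240) and the fixed track at (285,224). The pink look-alike is at (477,343). The silver plate on the bed fits the description, and I'll confirm that in an enlarged crop.

```bash
python3 - <<'E'
import cv2
a=cv2.imread("pics/top0.png")[155:300,240:410]
cv2.imwrite("pics/topc.png",cv2.resize(a,None,fx=4.5,fy=4.1,interpolation=cv2.INTER_CUBIC) if 0 else cv2.resize(a,None,fx=4,fy=4,interpolation=cv2.INTER_CUBIC))
a=cv2.imread("pics/scene0.png")[200:330,210:400]
cv2.imwrite("pics/scenec.png",cv2.resize(a,None,fx=4,fy=4,interpolation=cv2.INTER_CUBIC))
E
```

```text
(no output)
```

View pics/topc.png

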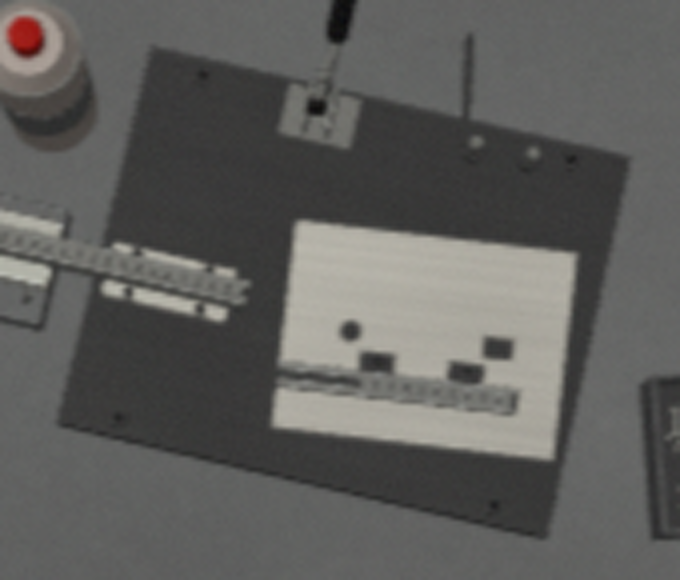

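View pics/scenec.png

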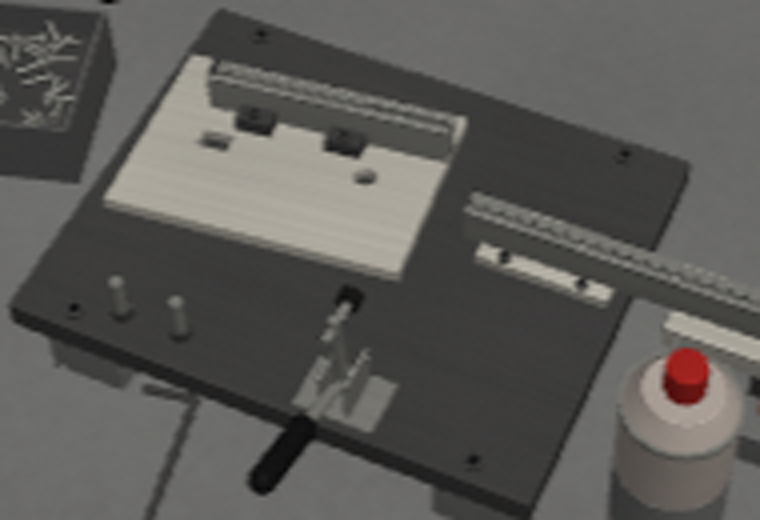

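```bash
cat > h.py <<'E'
import numpy as np, cv2
from scipy.optimize import least_squares
from scipy.spatial.transform import Rotation as R
def proj(cam,P):
    P=np.atleast_2d(P); E=np.array(cam["extrinsics"]); q=P@E[:3,:3].T+E[:3,3]
    f=240/np.tan(np.radians(cam["vfov"]/2)); return np.c_[cam["cx"]+f*q[:,0]/q[:,2],cam["cy"]+f*q[:,1]/q[:,2]]
def bedW(p,B):  # bed->world
    return R.from_euler('z',p[2]).apply(np.atleast_2d(B))+[p[0],p[1],0]
def secB(s,S): # s: x,y,yaw,tilt ; near edge underside at z=70 ; section->bed
    S=np.atleast_2d(S); r=R.from_euler('z',s[2])*R.from_euler('y',-s[3])
    return r.apply(S)+[s[0],s[1],70+70*np.sin(s[3])]
PC=np.array([[70,95,8],[70,-95,8],[-70,-95,8],[-70,95,8],[0,50,8],[0,-50,8.]])
BC=np.array([[135,170,70],[135,-170,70],[-135,-170,70],[-135,170,70.]])
E
cat > fit0.py <<'E'
from h import *; from rig import manip
T=manip.get_image("top");S=manip.get_image("scene")
f=lambda a,o:(np.array(a)+.5)/4-.5+o
tb=f([(152,46),(630,157),(547,538),(58,425)],[240,155]); sb=f([(530,512),(12,308),(222,10),(690,165)],[210,200])
tp=f([(296,219),(577,252),(555,460),(271,428),(350,330),(498,349)],[240,155])
sp=f([(400,274),(107,202),(195,57),(466,118),(365,177),(215,140)],[210,200])
g=lambda p:np.r_[proj(T,bedW(p,BC))-tb,proj(S,bedW(p,BC))-sb].ravel()
b=least_squares(g,[450,-70,-.2]); print(b.x,np.degrees(b.x[2]));print(b.fun.round(1))
h=lambda s:np.r_[proj(T,bedW(b.x,secB(s,PC)))-tp,proj(S,bedW(b.x,secB(s,PC)))-sp].ravel()
s=least_squares(h,[-25,-60,0,.1]);print(s.x,np.degrees(s.x[2:]));print(s.fun.round(1))
print("hole err to seat",s.x[:2]-[10,-40]); print(bedW(b.x,secB(s.x,PC)).round(1))
np.save("bed.npy",b.x);np.save("sec.npy",s.x)
E
python3 fit0.py
```

```text
[ 6.02067524e+02 -9.14975450e+01 -2.49648751e-01] -14.303819816088728
[-0.5 -0.7  0.1 -0.6 -0.3 -0.5 -0.8 -1.2  0.3 -1.3 -1.3 -0.9 -0.8 -0.9
  0.8 -0.8]
[-24.91724781 -59.78123552   0.11629042   0.07884942] [6.66295005 4.51773885]
[-0.1  0.3 -0.6  0.1 -0.7 -0.4  0.1 -0.6 -0.1  0.1 -0.2 -0.4 -0.2  0.2
 -0.6 -0.2 -0.9 -1.1  0.3 -0.4  0.1 -0.2  0.1  0. ]
hole err to seat [-34.91724781 -19.78123552]
[[ 644.3  -58.3   89. ]
 [ 619.1 -246.6   89. ]
 [ 480.7 -228.1   78. ]
 [ 506.   -39.8   78. ]
 [ 569.2  -93.6   83.5]
 [ 555.9 -192.7   83.5]]
```

```bash
cat >> h.py <<'E'
def plan(s,b,bx,by,z,flip=1,dyaw=0):
    "rel shift (m) in tool axes & rotvec deg to go to bed pose"
    Rb=R.from_euler('z',b[2]+dyaw).as_matrix()
    Rt=np.c_[[0,0,-1],flip*Rb[:,1],flip*Rb[:,0]]
    t=bedW(b,[bx,by,z])[0]
    R0=R.from_quat(s["tcp_rot"]).as_matrix()
    return t.round(1),(R0.T@(t-np.array(s["position"]))/1000).round(4),np.degrees(R.from_matrix(R0.T@Rt).as_rotvec()).round(2)
def where(s,b):
    p=np.array(s["position"]); q=R.from_euler('z',-b[2]).apply(p-[b[0],b[1],0]); M=R.from_quat(s["tcp_rot"]).as_matrix()
    z=M[:,2]; return q.round(2),"zyaw rel bed deg",round(np.degrees(np.arctan2(z[1],z[0])-b[2]),2),"tilt",np.degrees(np.arccos(-M[2,0])).round(2),"F",np.round(s["force"],1),"gap",round(s["finger_gap"],1),"t",s["time"]
E
python3 - <<'E'
from h import *; from rig import manip
b=np.load("bed.npy");s=manip.get_state();print(R.from_quat(s["tcp_rot"]).as_matrix().round(3));print(plan(s,b,-125,-65,230));print(where(s,b))
E
```

```text
[[-0.     0.382  0.924]
 [-0.     0.924 -0.382]
 [-1.    -0.001 -0.   ]]
(array([ 464.9, -123.6,  230. ]), array([ 0.0012, -0.4616,  0.4769]), array([-8.14, -0.01,  0.03]))
(array([-531.66,  459.52,  231.05]), 'zyaw rel bed deg', np.float64(-8.14), 'tilt', np.float64(0.03), 'F', array([-0.6, -0.2, -0.5]), 'gap', 85.4, 't', 0.25)
```

```bash
python3 -m jog '[[0,-0.035,0.036,-2,0,0,-1],[0,-0.075,0.077,-4,0,0,-1],[0,-0.115,0.119,-6,0,0,-1],[0,-0.155,0.16,-8.1,0,0,-1],[0,-0.195,0.2,-8.1,0,0,-1]]'; python3 - <<'E'
from h import *; from rig import manip
b=np.load("bed.npy");s=manip.get_state();print(plan(s,b,-125,-65,230));print(where(s,b))
E
```

```text
time: 0.88
position: [311.2, 227.0, 231.4]
tcp_rot: [0.088, 0.701, -0.088, 0.702]
force: [1.6, 0.2, -0.3]
finger_gap: 85.4
(array([ 464.9, -123.6,  230. ]), array([ 0.0014, -0.3017,  0.2355]), array([-0.01,  0.03, -0.02]))
(array([-360.5 ,  236.73,  231.4 ]), 'zyaw rel bed deg', np.float64(-0.01), 'tilt', np.float64(0.03), 'F', array([ 1.6,  0.2, -0.3]), 'gap', 85.4, 't', 0.875)
```

```bash
python3 -m jog '[[0,-0.045,0.035,0,0,0,-1],[0,-0.09,0.07,0,0,0,-1],[0,-0.135,0.105,0,0,0,-1],[0,-0.18,0.14,0,0,0,-1],[0,-0.215,0.168,0,0,0,-1]]'; python3 - <<'E'
from h import *; from rig import manip
b=np.load("bed.npy");s=manip.get_state();print(plan(s,b,-125,-65,230));print(where(s,b))
E
```

```text
time: 1.5
position: [420.8, -23.5, 231.3]
tcp_rot: [0.089, 0.701, -0.089, 0.702]
force: [0.8, 0.1, 0.1]
finger_gap: 85.4
(array([ 464.9, -123.6,  230. ]), array([ 0.0014, -0.086 ,  0.0676]), array([-0.12,  0.02,  0.  ]))
(array([-192.41,   21.14,  231.35]), 'zyaw rel bed deg', np.float64(-0.12), 'tilt', np.float64(0.02), 'F', array([0.8, 0.1, 0.1]), 'gap', 85.4, 't', 1.5)
```

```bash
python3 -m jog '[[0,-0.04,0.03,0,0,0,-1],[0,-0.084,0.065,0,0,0,-1],[0,-0.084,0.065,0,0,0,-1],[0,-0.084,0.065,0,0,0,-1],[0,-0.084,0.065,0,0,0,-1]]'; python3 - <<'E'
from h import *; from rig import manip
b=np.load("bed.npy");s=manip.get_state();print(plan(s,b,-125,-65,120));print(where(s,b))
for n in("wrist","top","scene"): cv2.imwrite(f"pics/{n}1.png",manip.get_image(n)["img"][:,:,::-1])
E
```

```text
time: 2.12
position: [462.3, -117.8, 231.5]
tcp_rot: [0.088, 0.702, -0.088, 0.702]
force: [0.2, 0.2, 0.2]
finger_gap: 85.2
(array([ 464.9, -123.6,  120. ]), array([ 0.1115, -0.005 ,  0.004 ]), array([ 0.03,  0.01, -0.  ]))
(array([-128.98,  -60.05,  231.48]), 'zyaw rel bed deg', np.float64(0.03), 'tilt', np.float64(0.01), 'F', array([0.2, 0.2, 0.2]), 'gap', 85.2, 't', 2.125)
```

View pics/wrist1.png

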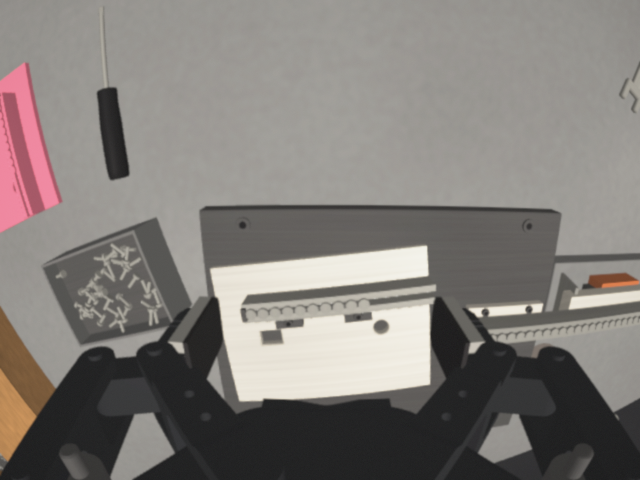

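```bash
cat >> h.py <<'E'
def wproj(cam,s,P):
    Tc=np.array(cam["T_tool_cam"]); M=R.from_quat(s["tcp_rot"]).as_matrix()
    q=(np.atleast_2d(P)-np.array(s["position"]))@M; q=(q-Tc[:3,3])@Tc[:3,:3]
    f=240/np.tan(np.radians(cam["vfov"]/2)); th=np.arctan2(np.hypot(q[:,0],q[:,1]),q[:,2]); r=f*th/np.hypot(q[:,0],q[:,1])
    return np.c_[cam["cx"]+r*q[:,0],cam["cy"]+r*q[:,1]]
E
python3 - <<'E'
from h import *; from rig import manip
b=np.load("bed.npy");sc=np.load("sec.npy");s=manip.get_state();c=manip.get_image("wrist")
print(wproj(c,s,bedW(b,BC)).round(1).tolist());print(wproj(c,s,bedW(b,secB(sc,PC))).round(1).tolist())
cv2.imwrite("pics/w2.png",cv2.resize(c["img"][190:420,180:580,::-1],None,fx=2,fy=2,interpolation=cv2.INTER_CUBIC))
E
```

```text
[[508.0, 424.9], [232.5, 436.2], [199.5, 210.8], [561.5, 213.8]]
[[428.5, 381.5], [240.6, 398.8], [210.1, 269.0], [425.6, 245.7], [380.2, 325.8], [271.4, 336.5]]
```

View pics/w2.png

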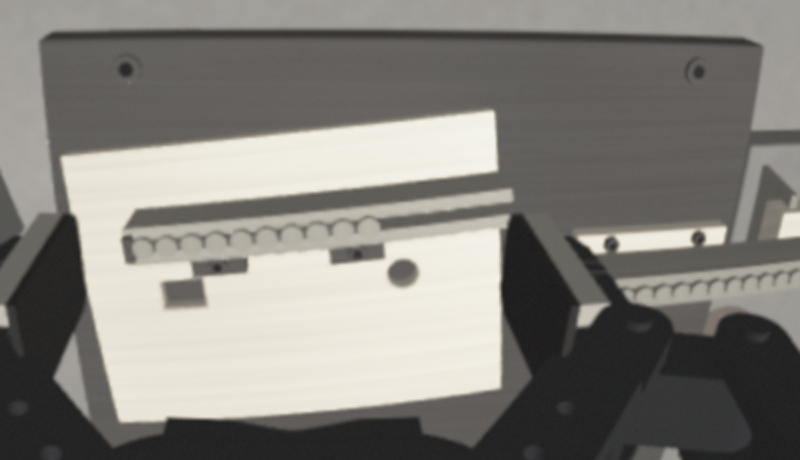

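The wrist view agrees with the fit to within 2 px: hole A at (381,326), slot at (272,336), and the plate's near edge from (210,268) to (427,245). I'll descend short of that edge now.

```bash
python3 -m jog '[[0.03,-0.004,0.0,0,0,0,-1],[0.07,-0.004,0.002,0,0,0,-1],[0.11,-0.004,0.002,0,0,0,-1],[0.135,-0.004,0.002,0,0,0,-1],[0.135,-0.004,0.002,0,0,0,-1]]'; python3 - <<'E'
from h import *; from rig import manip
b=np.load("bed.npy");s=manip.get_state();print(where(s,b))
c=manip.get_image("wrist");cv2.imwrite("pics/w3.png",c["img"][:,:,::-1])
c=manip.get_image("scene");cv2.imwrite("pics/s3.png",cv2.resize(c["img"][150:330,200:440,::-1],None,fx=3,fy=3,interpolation=cv2.INTER_CUBIC))
E
```

```text
time: 2.95
position: [462.7, -122.5, 95.3]
tcp_rot: [0.089, 0.703, -0.088, 0.701]
force: [0.2, -0.2, 0.3]
finger_gap: 85.5
(array([-127.38,  -64.51,   95.25]), 'zyaw rel bed deg', np.float64(-0.02), 'tilt', np.float64(0.19), 'F', array([ 0.2, -0.2,  0.3]), 'gap', 85.5, 't', 2.95)
```

View pics/w3.png

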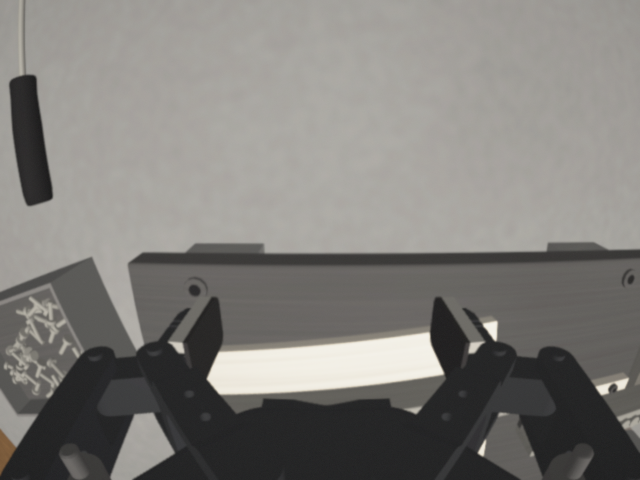

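View pics/s3.png

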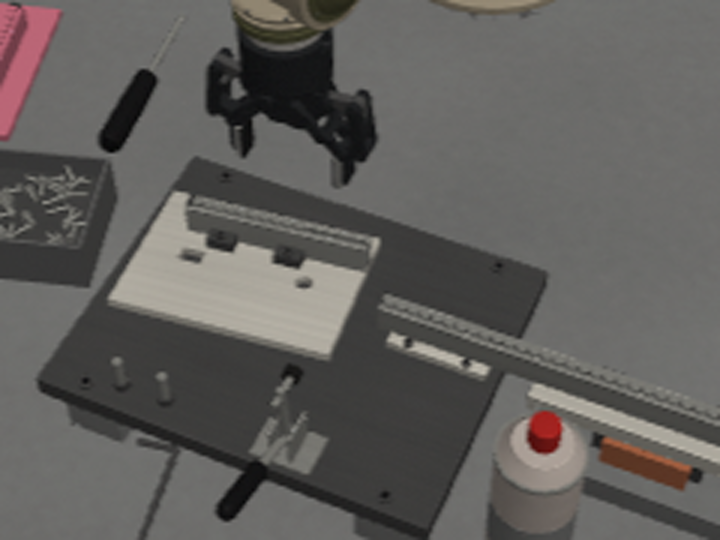

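```bash
J='python3 -m jog'; python3 -m jog '[[0.01,0,0,0,0,0,-1],[0.02,0,0,0,0,0,-1],[0.022,0,0,0,0,0,-1],[0.024,0,0,0,0,0,-1],[0.026,0,0,0,0,0,-1]]'; python3 -m jog '[[0.002,0,0,0,0,0,-1],[0.004,0,0,0,0,0,-1],[0.006,0,0,0,0,0,-1],[0.007,0,0,0,0,0,-1],[0.007,0,0,0,0,0,-1]]'
```

```text
time: 3.68
position: [463.6, -123.2, 70.4]
tcp_rot: [0.088, 0.701, -0.088, 0.702]
force: [0.8, -0.7, -0.0]
finger_gap: 85.6
time: 4.3
position: [463.4, -123.2, 63.3]
tcp_rot: [0.088, 0.702, -0.088, 0.702]
force: [0.5, 0.1, -0.1]
finger_gap: 85.0
```

```bash
python3 -m jog '[[0.001,0,0,0,0,0,-1],[0.002,0,0,0,0,0,-1],[0.003,0,0,0,0,0,-1],[0.004,0,0,0,0,0,-1],[0.004,0,0,0,0,0,-1]]'; python3 - <<'E'
from h import *; from rig import manip
b=np.load("bed.npy");s=manip.get_state();print(where(s,b))
c=manip.get_image("wrist");cv2.imwrite("pics/w4.png",c["img"][:,:,::-1])
c=manip.get_image("scene");cv2.imwrite("pics/s4.png",cv2.resize(c["img"][170:270,220:360,::-1],None,fx=5,fy=5,interpolation=cv2.INTER_CUBIC))
E
```

```text
time: 4.92
position: [463.4, -123.1, 59.2]
tcp_rot: [0.088, 0.702, -0.088, 0.702]
force: [0.4, 0.0, 0.3]
finger_gap: 85.5
(array([-126.53,  -64.91,   59.22]), 'zyaw rel bed deg', np.float64(-0.04), 'tilt', np.float64(0.01), 'F', array([0.4, 0. , 0.3]), 'gap', 85.5, 't', 4.925)
```

View pics/w4.png

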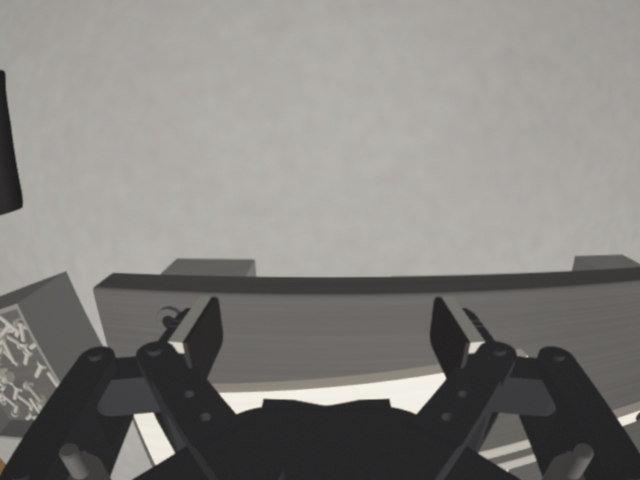

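View pics/s4.png

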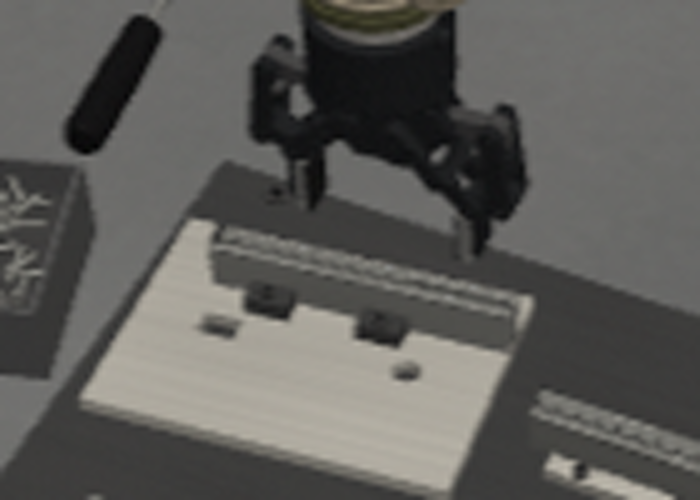

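```bash
python3 -m jog '[[0.001,0,0,0,0,0,-1],[0.0015,0,0,0,0,0,-1],[0.002,0,0,0,0,0,-1],[0.002,0,0,0,0,0,-1],[0.002,0,0,0,0,0,-1]]'; python3 -m jog '[[0.0005,0,0,0,0,0,-1],[0.001,0,0,0,0,0,-1],[0.001,0,0,0,0,0,-1],[0.001,0,0,0,0,0,-1],[0.001,0,0,0,0,0,-1]]'
```

```text
time: 5.65
position: [463.5, -123.2, 57.3]
tcp_rot: [0.088, 0.702, -0.088, 0.702]
force: [0.1, -0.9, 0.3]
finger_gap: 85.2
time: 6.28
position: [463.5, -123.2, 56.8]
tcp_rot: [0.088, 0.701, -0.088, 0.702]
force: [-2.4, 1.5, 7.7]
finger_gap: 85.2
```

```bash
python3 -m jog '[[-0.0032,0,0.0,0,0,0,-1],[-0.0032,0,0.007,0,0,0,-1],[-0.0032,0,0.014,0,0,0,-1],[-0.0032,0,0.02,0,0,0,-1],[-0.0032,0,0.025,0,0,0,-1]]'; cat > look.py <<'E'
import sys
from h import *; from rig import manip
n=sys.argv[1]
b=np.load("bed.npy");s=manip.get_state();print(where(s,b))
c=manip.get_image("wrist");cv2.imwrite(f"pics/w{n}.png",c["img"][:,:,::-1])
c=manip.get_image("scene");a=cv2.resize(c["img"][180:310,210:390,::-1],None,fx=4,fy=4,interpolation=cv2.INTER_CUBIC);cv2.imwrite(f"pics/s{n}.png",a)
c=manip.get_image("top");cv2.imwrite(f"pics/t{n}.png",cv2.resize(c["img"][155:300,240:410,::-1],None,fx=4,fy=4,interpolation=cv2.INTER_CUBIC))
E
python3 look.py 5
```

```text
time: 6.9
position: [487.7, -129.2, 59.2]
tcp_rot: [0.088, 0.702, -0.088, 0.701]
force: [-3.3, 1.6, -0.3]
finger_gap: 85.6
(array([-101.49,  -64.76,   59.22]), 'zyaw rel bed deg', np.float64(-0.03), 'tilt', np.float64(0.07), 'F', array([-3.3,  1.6, -0.3]), 'gap', 85.6, 't', 6.9)
```

View pics/s5.png

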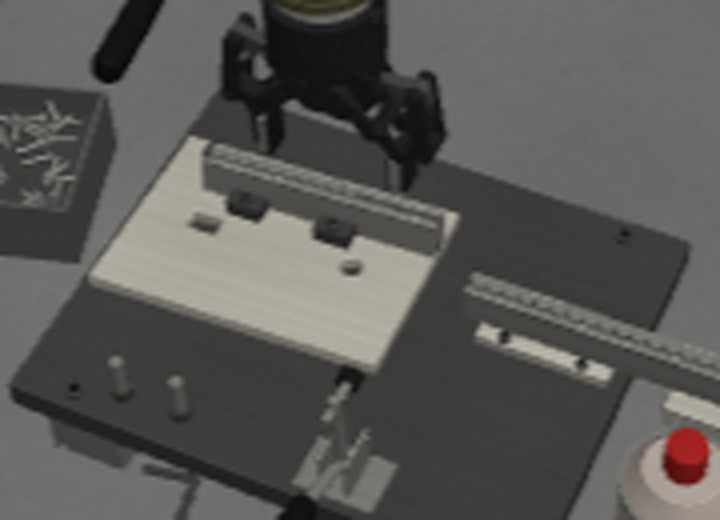

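View pics/w5.png

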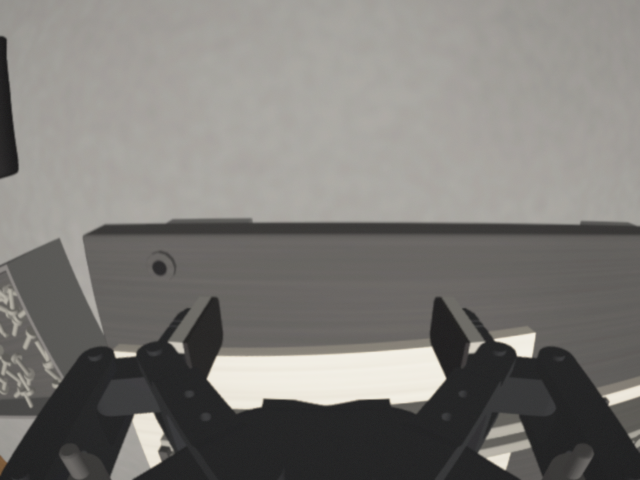

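```bash
python3 -m jog '[[0,0,0.005,0,0,0,-1],[0,0,0.01,0,0,0,-1],[0,0,0.014,0,0,0,-1],[0,0,0.017,0,0,0,-1],[0,0,0.0175,0,0,0,-1]]'; 
python3 look.py 6
```

```text
time: 7.68
position: [504.7, -133.8, 59.4]
tcp_rot: [0.088, 0.702, -0.088, 0.702]
force: [-2.8, -0.4, 0.1]
finger_gap: 85.4
(array([-83.86, -65.02,  59.44]), 'zyaw rel bed deg', np.float64(-0.05), 'tilt', np.float64(0.0), 'F', array([-2.8, -0.4,  0.1]), 'gap', 85.4, 't', 7.675)
```

View pics/s6.png

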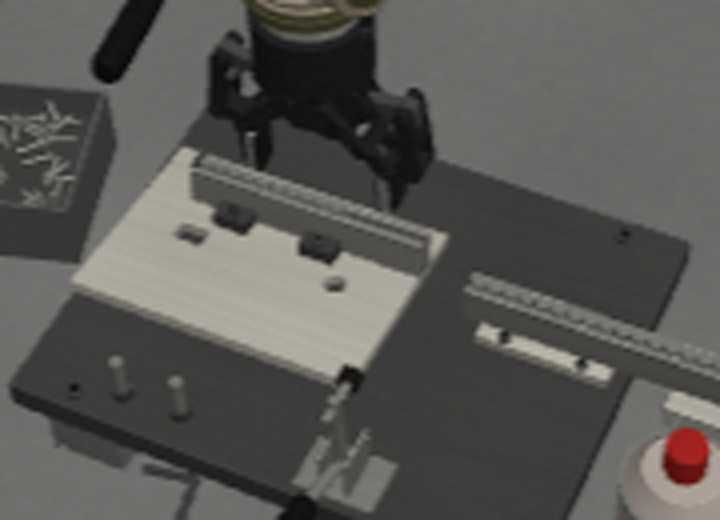

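View pics/t6.png

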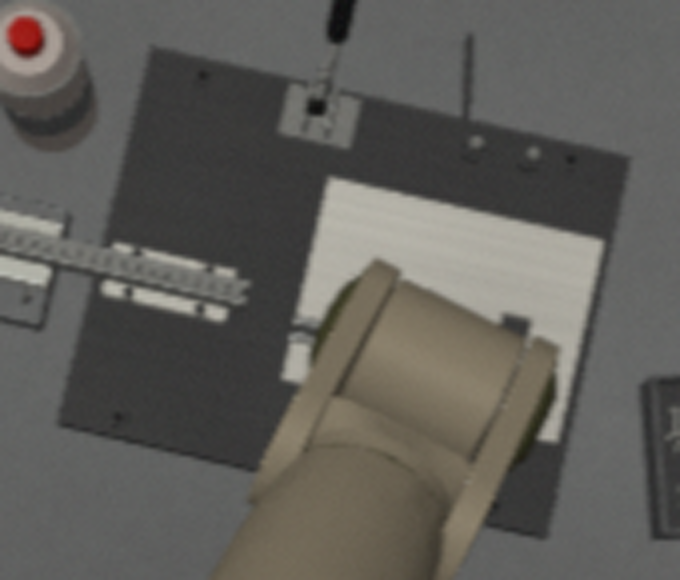

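View pics/w6.png

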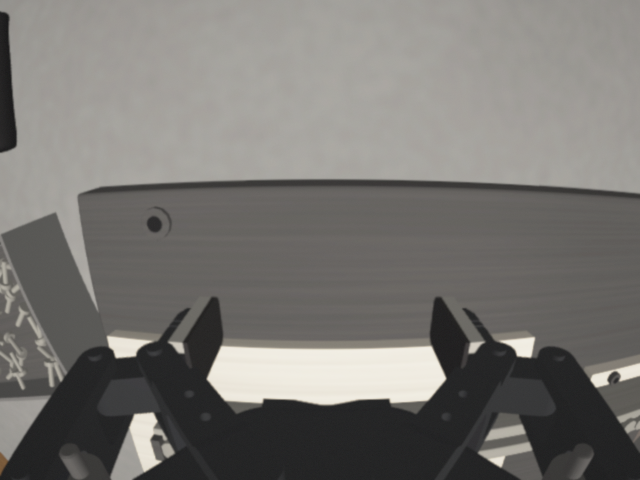

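```bash
cat > fit.py <<'E'
from h import *; from rig import manip
def fit(S4=None,T4=None,so=(210,180),to=(240,155),s0=(0,-60,0,.1)):
    b=np.load("bed.npy");T=manip.get_image("top");S=manip.get_image("scene")
    g=lambda d,o:(np.array(list(d.values()),float)+.5)/4-.5+o
    def h(s):
        P=bedW(b,secB(s,PC)); r=[]
        if S4: r.append((proj(S,P[list(S4)])-g(S4,so)).ravel())
        if T4: r.append((proj(T,P[list(T4)])-g(T4,to)).ravel())
        return np.concatenate(r)
    q=least_squares(h,s0); print("seat err x,y",(q.x[:2]-[10,-40]).round(2),"yaw,tilt",np.degrees(q.x[2:]).round(2),"res",q.fun.round(1)); return q.x
E
python3 - <<'E'
from fit import *
S={1:(74,283),2:(187,149),3:(448,236),4:(334,285),5:(193,234)}; T={0:(329,178),1:(605,240),2:(559,442),3:(282,381)}
fit(S,T);fit(S);fit(None,T)
E
```

```text
seat err x,y [-12.24 -27.24] yaw,tilt [0.06 5.73] res [-0.7  0.3 -0.9 -1.2 -0.  -0.6  0.3 -0.3 -0.3 -0.1 -0.2 -0.3 -0.7  0.
 -0.8  0.  -0.3 -0.8]
seat err x,y [-10.43 -25.38] yaw,tilt [-0.15  7.06] res [-0.6 -0.  -0.5 -0.6  0.4  0.2  0.6  0.1  0.   0.1]
seat err x,y [-13.08 -28.56] yaw,tilt [0.5  9.24] res [-0.1 -0.  -0.1 -0.1 -0.1  0.2  0.3 -0.1]
```

```bash
python3 -m jog '[[0,0,-0.008,0,0,0,-1],[-0.005,0,-0.015,0,0,0,-1],[-0.045,0,-0.015,0,0,0,0],[-0.085,-0.02,-0.015,0,0,0,1],[-0.085,-0.06,-0.015,0,0,0,1]]'; python3 - <<'E'
from h import *; from rig import manip
b=np.load("bed.npy");s=manip.get_state();print(plan(s,b,-10,-188,120));print(where(s,b))
E
```

```text
time: 8.75
position: [476.2, -188.7, 148.0]
tcp_rot: [0.087, 0.7, -0.089, 0.704]
force: [-0.4, -0.4, -0.5]
finger_gap: 32.5
(array([ 545.9, -271.2,  120. ]), array([ 0.0287, -0.0628,  0.0876]), array([0.08, 0.37, 0.13]))
(array([ -97.91, -125.29,  147.97]), 'zyaw rel bed deg', np.float64(0.08), 'tilt', np.float64(0.39), 'F', array([-0.4, -0.4, -0.5]), 'gap', 32.5, 't', 8.75)
```

```bash
python3 -m jog '[[0,-0.04,0.02,0,0,0,1],[0,-0.063,0.06,0,0,0,1],[0.015,-0.063,0.088,0,0,0,1],[0.035,-0.063,0.088,0,0,0,1],[0.05,-0.063,0.088,0,0,0,1]]'; python3 - <<'E'
from h import *; from rig import manip
b=np.load("bed.npy");s=manip.get_state();print(plan(s,b,-10,-188,74));print(where(s,b))
E
python3 look.py 7
```

```text
time: 9.38
position: [544.6, -270.8, 93.8]
tcp_rot: [0.088, 0.702, -0.088, 0.701]
force: [0.3, -0.2, -0.5]
finger_gap: 0.0
(array([ 545.9, -271.2,   74. ]), array([ 0.0198, -0.0001,  0.0014]), array([-0.04, -0.02, -0.01]))
(array([ -11.42, -187.92,   93.84]), 'zyaw rel bed deg', np.float64(-0.04), 'tilt', np.float64(0.02), 'F', array([ 0.3, -0.2, -0.5]), 'gap', 0.0, 't', 9.375)
(array([ -11.42, -187.92,   93.84]), 'zyaw rel bed deg', np.float64(-0.04), 'tilt', np.float64(0.02), 'F', array([ 0.3, -0.2, -0.5]), 'gap', 0.0, 't', 9.375)
```

View pics/w7.png

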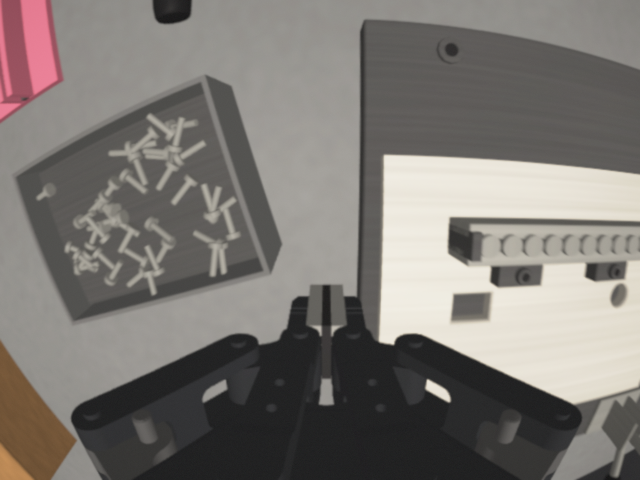

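View pics/s7.png

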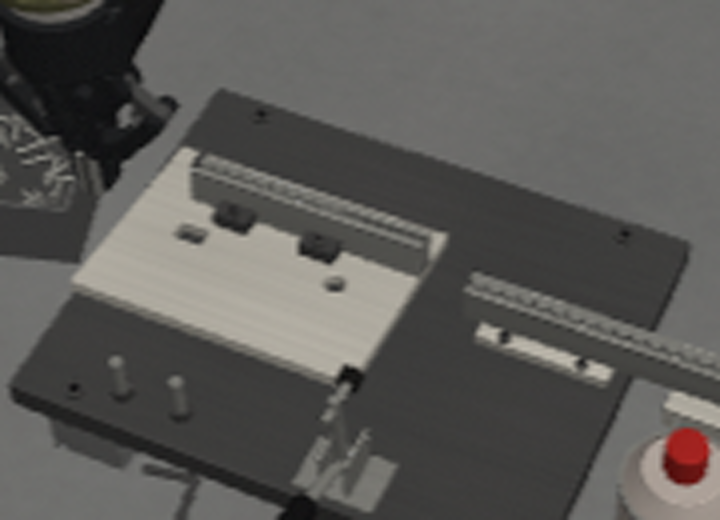

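```bash
python3 -m jog '[[0.01,0,0.001,0,0,0,1],[0.02,0,0.001,0,0,0,1],[0.02,0,0.001,0,0,0,1],[0.02,0.005,0.001,0,0,0,1],[0.02,0.009,0.001,0,0,0,1]]'; python3 -m jog '[[0,0.003,0,0,0,0,1],[0,0.006,0,0,0,0,1],[0,0.009,0,0,0,0,1],[0,0.012,0,0,0,0,1],[0,0.013,0,0,0,0,1]]'; python3 look.py 8
```

```text
time: 10.15
position: [548.3, -262.2, 74.8]
tcp_rot: [0.088, 0.701, -0.088, 0.702]
force: [-0.8, 0.3, -0.7]
finger_gap: -0.2
time: 10.78
position: [551.3, -249.8, 74.6]
tcp_rot: [0.088, 0.702, -0.088, 0.702]
force: [-0.6, -2.6, 0.4]
finger_gap: -0.1
(array([ -10.05, -165.9 ,   74.57]), 'zyaw rel bed deg', np.float64(-0.03), 'tilt', np.float64(0.01), 'F', array([-0.6, -2.6,  0.4]), 'gap', -0.1, 't', 10.775)
```

View pics/w8.png

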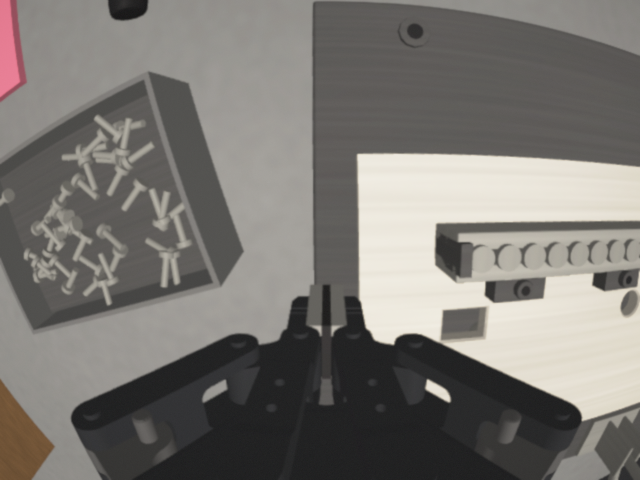

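View pics/s8.png

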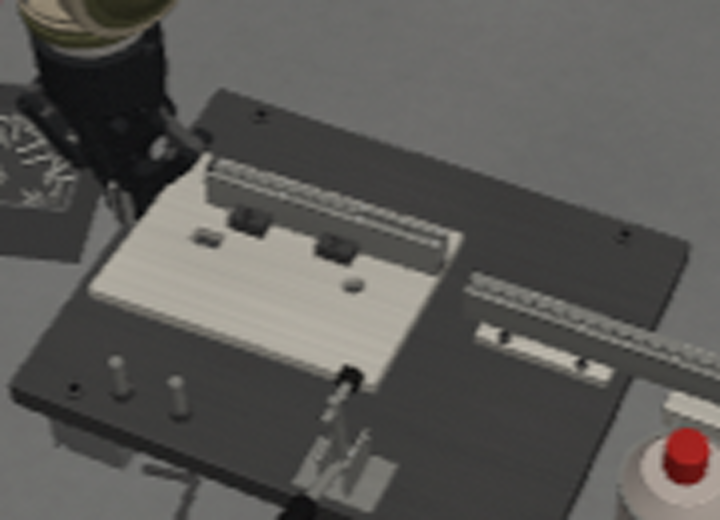

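```bash
python3 - <<'E'
from fit import *
fit({1:(91,292),3:(463,235),4:(353,285),5:(207,238)},s0=(0,-60,0,.1))
s=manip.get_state();b=np.load("bed.npy");c=manip.get_image("wrist")
W={2:(359,154),4:(630,304),5:(465,323)}
def h(q): return (wproj(c,s,bedW(b,secB([*q,np.radians(5.8)],PC[list(W)])))-np.array(list(W.values()))).ravel()
q=least_squares(h,[0,-60,0]);print(q.x[:2]-[10,-40],np.degrees(q.x[2]),q.fun.round(1))
E
```

```text
seat err x,y [-13.54 -15.88] yaw,tilt [1.69 6.14] res [-0.6 -0.1  0.2 -0.3  0.2  0.2  0.2  0.2]
[-15.02094362 -15.34890851] 1.3401630925105017 [ 1.5  1.  -2.4 -1.6 -0.7 -0.6]
```

```bash
python3 -m jog '[[0,-0.003,0,0,0,0,1],[0,-0.003,-0.009,0,0,0,1],[0,-0.001,-0.009,0,0,0,1],[0,0.002,-0.009,0,0,0,1],[0,0.005,-0.009,0,0,0,1]]';  python3 -m jog '[[0,0.003,0,0,0,0,1],[0,0.006,0,0,0,0,1],[0,0.008,0,0,0,0,1],[0,0.009,0,0,0,0,1],[0,0.009,0,0,0,0,1]]'; python3 look.py 9
```

```text
time: 11.7
position: [543.9, -242.8, 74.6]
tcp_rot: [0.088, 0.702, -0.088, 0.702]
force: [-1.2, -1.4, -0.2]
finger_gap: -0.1
time: 12.32
position: [546.1, -234.0, 74.5]
tcp_rot: [0.088, 0.702, -0.088, 0.702]
force: [-1.2, -0.6, 0.5]
finger_gap: -0.6
(array([ -19.05, -151.88,   74.52]), 'zyaw rel bed deg', np.float64(-0.04), 'tilt', np.float64(0.01), 'F', array([-1.2, -0.6,  0.5]), 'gap', -0.6, 't', 12.325)
```

View pics/w9.png

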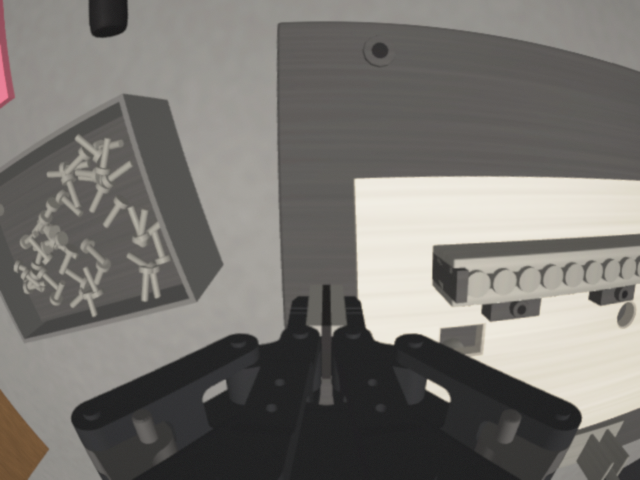

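View pics/s9.png

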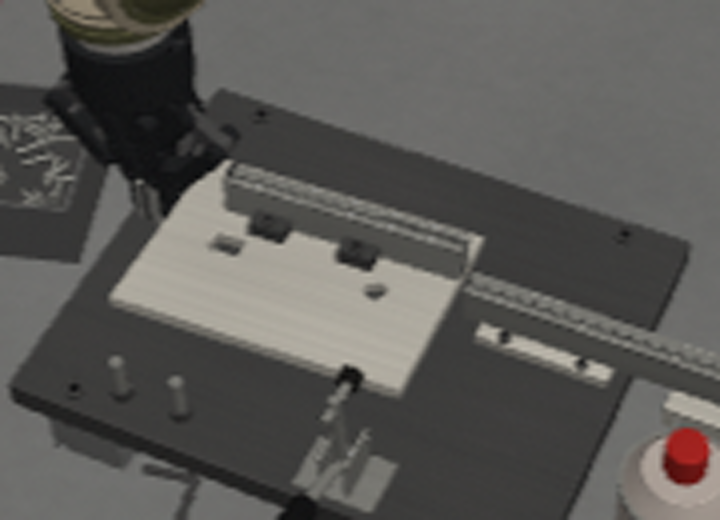

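```bash
cat >> fit.py <<'E'
def fitw(W,tilt=5.8,s0=(0,-60,0),S4=None,so=(210,180)):
    b=np.load("bed.npy");s=manip.get_state();c=manip.get_image("wrist");S=manip.get_image("scene")
    def h(q):
        P=bedW(b,secB([*q,np.radians(tilt)],PC)); r=(wproj(c,s,P[list(W)])-np.array(list(W.values()))).ravel()/1.5
        if S4: r=np.r_[r,(proj(S,P[list(S4)])-((np.array(list(S4.values()))+.5)/4-.5+so)).ravel()]
        return r
    q=least_squares(h,s0);print("wrist: seat err",(q.x[:2]-[10,-40]).round(2),"yaw",np.degrees(q.x[2]).round(2),q.fun.round(1));return q.x
E
python3 - <<'E'
from fit import *
S={1:(111,300),3:(484,236),4:(375,291),5:(227,244),0:(402,393)}
fit(S,s0=(0,-60,0,.1)); W={2:(355,179),4:(627,315),5:(461,340)}
fitw(W);fitw(W,S4=S)
E
```

```text
seat err x,y [-15.29  -2.14] yaw,tilt [2.74 5.79] res [-0.1  0.1  0.  -0.   0.2 -0.2  0.2  0.3 -0.2 -0.1]
wrist: seat err [-16.38  -1.52] yaw 2.5 [ 0.8  0.6 -2.  -1.  -0.  -0.5]
wrist: seat err [-16.28  -1.61] yaw 2.44 [ 0.8  0.7 -2.1 -0.7 -0.2 -0.3  0.2 -0.4  0.5 -0.1  0.5 -0.3  0.6 -0.
 -0.1 -0.2]
```

```bash
python3 -m jog '[[0,0.002,0,0,0,0,1],[0,0.004,0,0,0,0,1],[0,0.0045,0,0,0,0,1],[0,-0.005,0,0,0,0,1],[-0.01,-0.02,0,0,0,0,1]]';  python3 -m jog '[[-0.05,-0.005,0,0,0,0,1],[-0.065,0,-0.04,0,0,0,-1],[-0.065,0.04,-0.082,0,0,0,-1],[-0.065,0.08,-0.091,0,0,0,-1],[-0.04,0.125,-0.091,0,0,0,-1]]'; python3 - <<'E'
from h import *; from rig import manip
b=np.load("bed.npy");s=manip.get_state();print(plan(s,b,-110,-40,60));print(where(s,b))
E
python3 look.py 10
```

```text
time: 13.4
position: [540.6, -253.7, 84.2]
tcp_rot: [0.089, 0.702, -0.088, 0.701]
force: [-0.6, -1.1, -0.2]
finger_gap: -0.0
time: 14.02
position: [484.6, -110.1, 126.5]
tcp_rot: [0.088, 0.7, -0.089, 0.703]
force: [0.2, -0.6, -0.3]
finger_gap: 72.0
(array([ 485.6, -103.1,   60. ]), array([ 0.0665,  0.0071, -0.0011]), array([-0.15,  0.28,  0.05]))
(array([-109.22,  -47.04,  126.51]), 'zyaw rel bed deg', np.float64(-0.15), 'tilt', np.float64(0.29), 'F', array([ 0.2, -0.6, -0.3]), 'gap', 72.0, 't', 14.025)
(array([-109.22,  -47.04,  126.51]), 'zyaw rel bed deg', np.float64(-0.15), 'tilt', np.float64(0.29), 'F', array([ 0.2, -0.6, -0.3]), 'gap', 72.0, 't', 14.025)
```

View pics/w10.png

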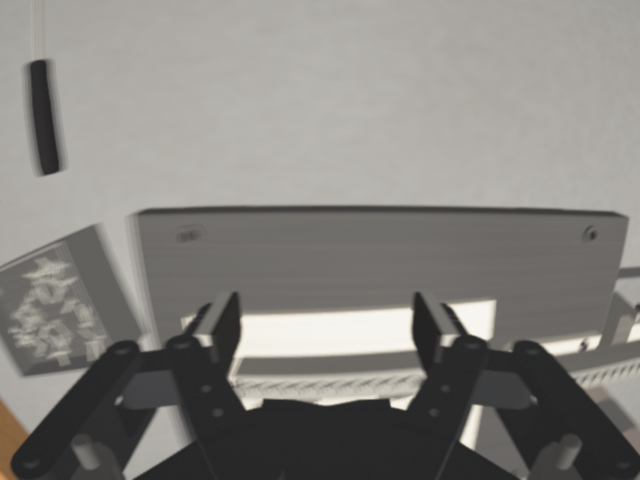

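View pics/s10.png

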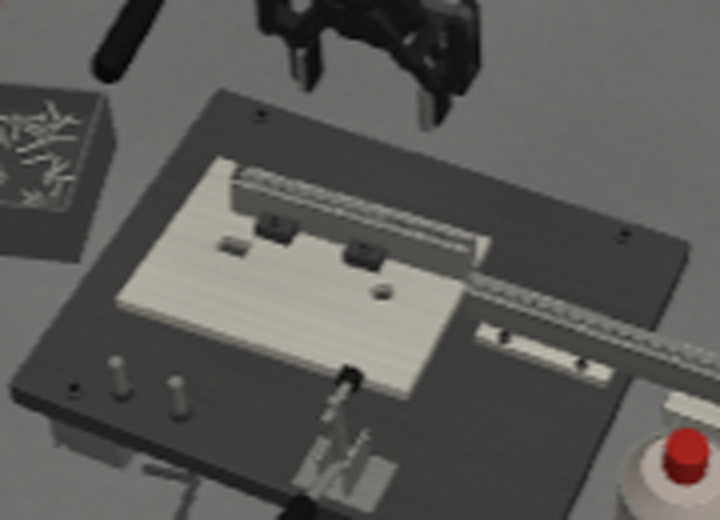

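```bash
python3 -m jog '[[0.02,0.003,0,0,0,0,-1],[0.05,0.003,0,0,0,0,-1],[0.06,0.003,0,0,0,0,-1],[0.064,0.003,0,0,0,0,-1],[0.064,0.003,0,0,0,0,-1]]'; python3 - <<'E'
from h import *; from rig import manip
b=np.load("bed.npy");s=manip.get_state();print(where(s,b))
from fit import *
S={1:(117,303),2:(222,156),3:(490,238),4:(382,292),5:(234,246),0:(408,397)}
fit(S,s0=(0,-60,0,.1))
E
```

```text
time: 14.8
position: [485.0, -107.4, 61.2]
tcp_rot: [0.088, 0.701, -0.089, 0.702]
force: [0.5, 0.0, 0.2]
finger_gap: 85.2
(array([-109.47,  -44.37,   61.22]), 'zyaw rel bed deg', np.float64(-0.07), 'tilt', np.float64(0.07), 'F', array([0.5, 0. , 0.2]), 'gap', 85.2, 't', 14.8)
seat err x,y [-16.58   2.01] yaw,tilt [2.23 4.78] res [ 0.1 -0.2 -0.6 -0.1  0.4 -0.1  0.1  0.2  0.2  0.1 -0.3 -0. ]
```

```bash
python3 -m jog '[[0.0015,0.003,0.008,0,0,0,-1],[0.0015,0.003,0.016,0,0,0,-1],[0.0015,0.003,0.022,0,0,0,-1],[0.0015,0.003,0.027,0,0,0,-1],[0.0015,0.003,0.0295,0,0,0,-1]]';  python3 -m jog '[[0,0,0,0,0,0,-1],[0,0,0,0,0,0,-1],[0,0,-0.002,0,0,0,-1],[0,0,-0.01,0,0,0,-1],[0,0,-0.02,0,0,0,-1]]';python3 look.py 11
```

```text
time: 15.52
position: [514.0, -111.3, 58.8]
tcp_rot: [0.088, 0.702, -0.088, 0.701]
force: [-2.6, 0.9, 1.2]
finger_gap: 85.5
time: 16.15
position: [493.9, -106.2, 59.0]
tcp_rot: [0.088, 0.702, -0.088, 0.702]
force: [-0.6, 0.1, 0.4]
finger_gap: 85.0
(array([-101.18,  -40.95,   58.99]), 'zyaw rel bed deg', np.float64(-0.05), 'tilt', np.float64(0.0), 'F', array([-0.6,  0.1,  0.4]), 'gap', 85.0, 't', 16.15)
```

View pics/s11.png

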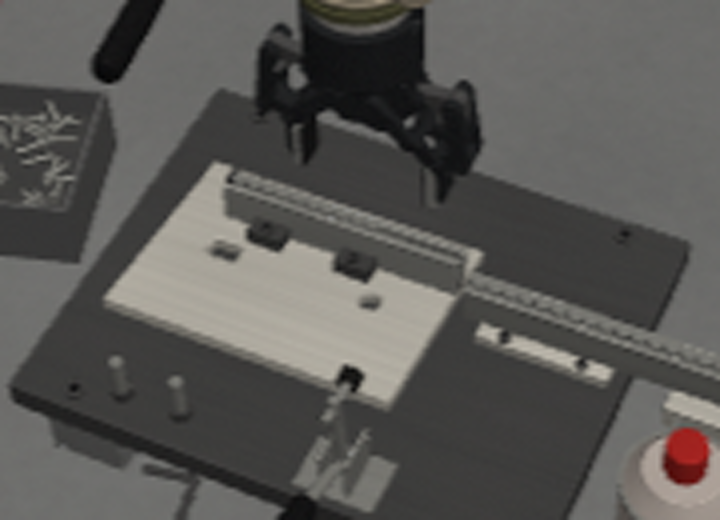

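View pics/t11.png

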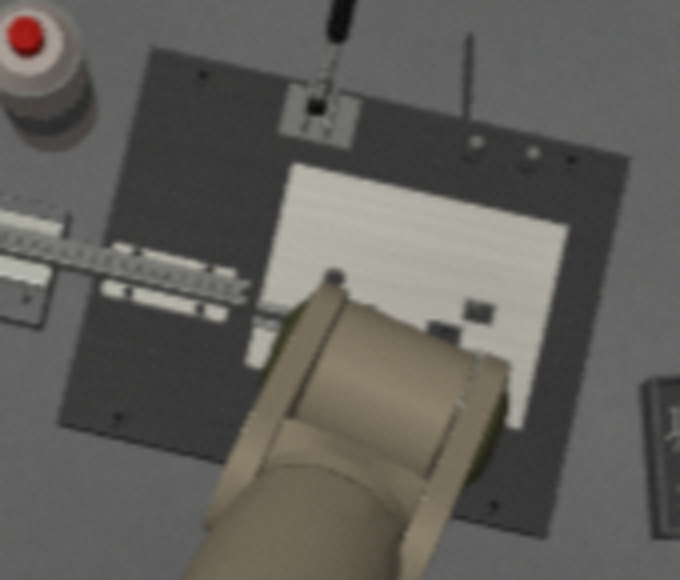

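```bash
python3 - <<'E'
from fit import *
S={1:(106,302),2:(216,163),3:(483,250),4:(370,301),5:(225,250),0:(390,407)}
T={0:(292,163),1:(568,226),2:(517,430),3:(246,367),4:(334,276),5:(479,312)}
fit(S);fit(None,T);fit(S,T)
E
```

```text
seat err x,y [-7.99 -0.97] yaw,tilt [0.22 6.07] res [-0.3  0.1 -0.2 -0.5  0.1  0.2  0.2  0.2  0.1  0.3 -0.  -0.3]
seat err x,y [-9.37 -1.62] yaw,tilt [-0.02 10.57] res [ 0.  -0.2 -0.1  0.1  0.6 -0.2 -0.3 -0.6 -0.1  0.7 -0.2  0.2]
seat err x,y [-8.63 -1.44] yaw,tilt [0.07 5.67] res [-0.3  0.  -0.1 -0.8  0.1  0.1  0.2  0.1  0.1  0.1 -0.2 -0.2  0.1  0.
 -0.5  0.1  0.7 -0.5 -0.3 -0.7 -0.1  0.6 -0.3 -0. ]
```

```bash
python3 -m jog '[[0,0,0.01,0,0,0,-1],[0,0,0.018,0,0,0,-1],[0,0,0.022,0,0,0,-1],[0,0,0.0245,0,0,0,-1],[0,0,0.027,0,0,0,-1]]';  python3 -m jog '[[0,0,0.0005,0,0,0,-1],[0,0,0.001,0,0,0,-1],[0,0,0.0015,0,0,0,-1],[0,0,0.0015,0,0,0,-1],[0,0,0.0015,0,0,0,-1]]';python3 look.py 12
```

```text
time: 17.23
position: [521.0, -113.1, 59.0]
tcp_rot: [0.088, 0.701, -0.088, 0.702]
force: [0.3, -0.2, -0.0]
finger_gap: 85.5
time: 17.85
position: [522.2, -113.4, 59.0]
tcp_rot: [0.088, 0.702, -0.088, 0.702]
force: [-1.0, -0.9, -0.1]
finger_gap: 85.3
(array([-72.  , -41.  ,  59.01]), 'zyaw rel bed deg', np.float64(-0.05), 'tilt', np.float64(0.0), 'F', array([-1. , -0.9, -0.1]), 'gap', 85.3, 't', 17.85)
```

View pics/s12.png

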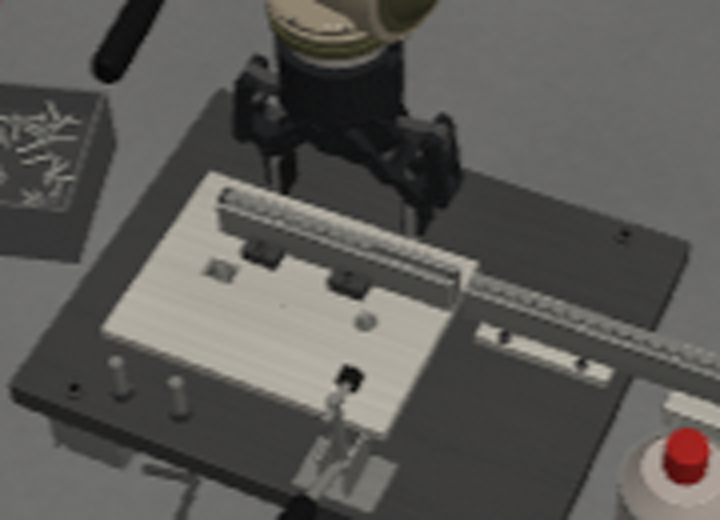

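View pics/t12.png

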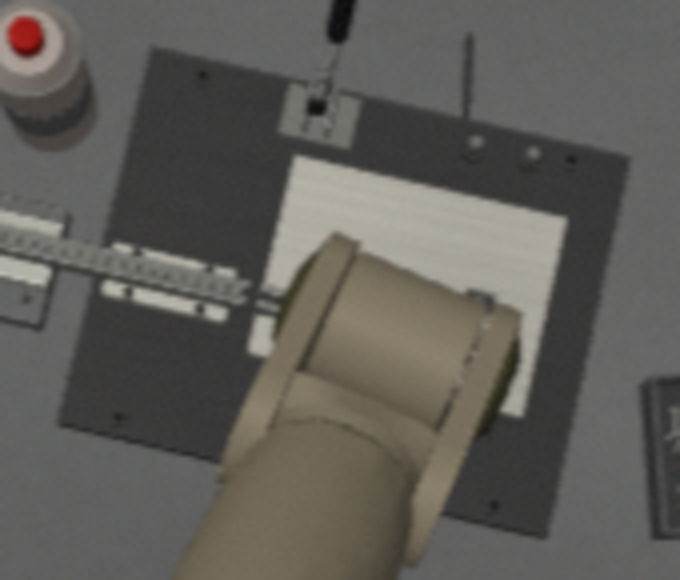

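It has dropped: pins now show in both the slot (222,270) and the hole (366,321). I'll retreat and check.

```bash
python3 -m jog '[[0,0,-0.01,0,0,0,-1],[0,0,-0.025,0,0,0,-1],[-0.03,0,-0.04,0,0,0,-1],[-0.09,0,-0.05,0,0,0,-1],[-0.15,0,-0.06,0,0,0,-1]]';  python3 -m jog '[[-0.01,0,-0.03,0,0,0,-1],[-0.02,0,-0.06,0,0,0,-1],[-0.02,0,-0.075,0,0,0,-1],[-0.02,0,-0.075,0,0,0,-1],[-0.02,0,-0.075,0,0,0,-1]]';python3 look.py 13
```

```text
time: 18.62
position: [462.8, -98.1, 210.5]
tcp_rot: [0.088, 0.702, -0.088, 0.701]
force: [1.0, 0.1, 1.2]
finger_gap: 85.3
time: 19.25
position: [391.9, -80.2, 228.6]
tcp_rot: [0.088, 0.702, -0.088, 0.701]
force: [-0.5, -0.1, 0.3]
finger_gap: 85.5
(array([-206.49,  -40.96,  228.62]), 'zyaw rel bed deg', np.float64(-0.05), 'tilt', np.float64(0.02), 'F', array([-0.5, -0.1,  0.3]), 'gap', 85.5, 't', 19.25)
```

View pics/s13.png

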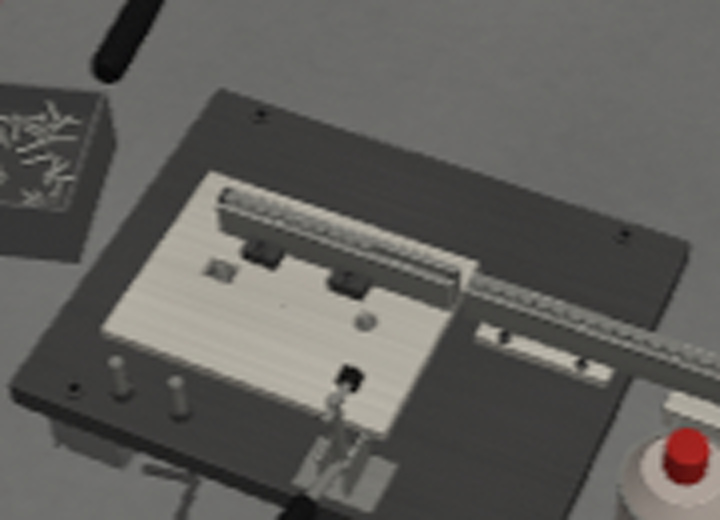

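View pics/t13.png

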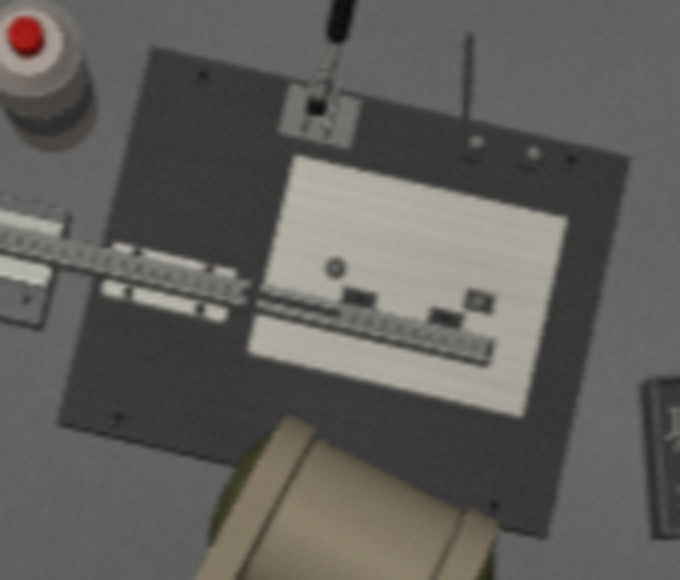

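View pics/w13.png

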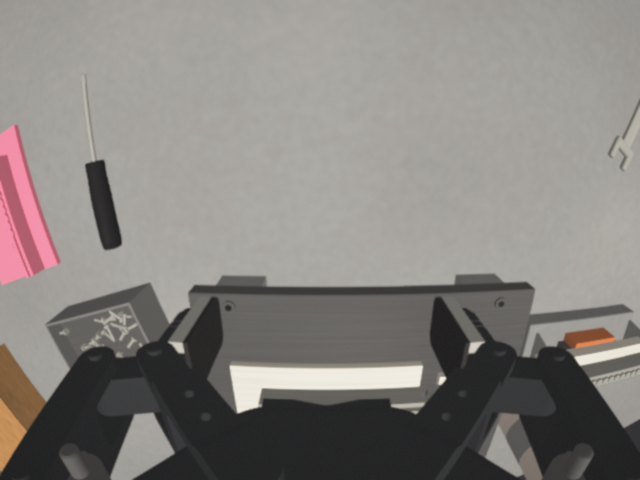

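```bash
python3 - <<'E'
from fit import *
S={1:(103,331),2:(211,172),3:(479,262),4:(366,321),5:(221,270),0:(384,434)}
T={0:(294,155),1:(568,217),2:(524,416),3:(247,353),4:(335,267),5:(480,301)}
fit(S,s0=(10,-40,0,0));fit(S,T,s0=(10,-40,0,0))
print(manip.get_state()["time"])
E
```

```text
seat err x,y [0.69 0.17] yaw,tilt [ 0.15 -0.3 ] res [-0.3 -0.2 -0.2 -0.3  0.1  0.   0.1  0.1  0.   0.1  0.3  0.2]
seat err x,y [-0.25 -0.79] yaw,tilt [ 0.18 -0.99] res [-0.4 -0.2 -0.4 -0.6 -0.1 -0.4 -0.1 -0.  -0.1 -0.1  0.1  0.1  0.1  0.1
 -0.7  0.1 -0.5 -0.3  0.1 -0.4  0.1  0.1 -0.3 -0.1]
19.6
```

The plate measures flat and seated, with both pins showing and the bystanders where they were, so I'm handing the job in.

```bash
python3 -c "
from rig import manip
print(manip.job_done())"
```

```text
the job is handed in; nothing more can be done
None
```

The track section is seated on both pins, flat on the bed and in line with the fixed track. I handed the job in at about 19.6 s of the 48 s allowed.

**What I did:** I squared the plate by pushing its near edge with the two open fingertips. I then pushed its -y edge sideways with the closed fingers and squared it again. A final push along the bed's x dropped it over the pins. Only the plate's edges were pushed, and the highest force I read during the pushes was about 4 N. One light touch on the bed to find its height read about 8 N.

**Last checks:**
- **Seating:** both pins show in the round hole and the slot, in the scene view and in the top view.
- **Position:** the fits put the plate within about 0.8 mm of its seat and within 0.2° of square.
- **Tilt:** the two fits differ slightly. The scene view alone gives -0.3° and both views together give -1.0°, against about 6° before the drop. I take that difference as measurement noise, since tilt is the value these views measure least well.
- **Surroundings:** the bolts, hex key, clamp, can, tub, screwdriver and pink look-alike appeared unmoved. I did not measure their positions.
- **Robot:** the arm was backed off and touching nothing.

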